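# Stand the pinboard on its kickstand and hold it

## Robot

A 6-joint arm with a two-finger parallel gripper is mounted at the origin on the work surface. World frame = base frame: x ahead of the robot, y to its left, z up, the work surface at z = 0. Lengths are in mm, angles in rad, forces in N, time in s.
With the tool pointing down it reaches from about 275 to 1000 mm from the base axis. Payload 8.4 kg.
Tool frame: the origin (TCP) lies at the very end of the fingers, on their centre line; the grasp point (between the pads) lies 19 mm behind it; x points along the fingers, y is the direction in which the jaws open and shut, and the axes are right-handed (so a half turn about x gives the same grasp; the last joint's range is limited). The gripper opens to 85 mm and grips with 20 to 120 N. Pads are 22 mm wide; open, the fingers measure 114 mm over their backs; the gripper's body (76 mm by 85 mm) begins 54 mm behind the grasp point. The pads swing forward as they close: fully open they stand 13 mm farther back than shut.
Start: joints at [1.157, 0.353, 1.633, -0, 1.155, -0.002], TCP at [250.161, 572.754, 231.281] pointing down, gripper open.
Joint ranges: [-2.63, 2.63], [-0.92, 2.1], [0.06, 2.66], [-1.3, 4.44], [0, 2.69], [-3.02, 3.02]. Speed limits (rad/s): [2.22, 2.22, 2.79, 3.14, 3.14, 3.14].

## Interface

Orientations are given as [roll, pitch, yaw] about the fixed x, y, z axes, in that order (R = Rz(yaw) Ry(pitch) Rx(roll)).
In Python, from rig import r, grab_frame, camera_params, sign_off gives the robot as it stands.
- The arm moves only by the tool drive_tool, never from a script. Its argument "rows" is one flat list of numbers, 7 for each row, row after row: the shift along the tool's x, y, z in mm, then the turn, a rotation vector about the tool's x, y, z in degrees, then the opening in per cent of the stroke, from 0 (shut) to 100 (fully open). In form: [x, y, z, rx, ry, rz, fingers, x, y, z, rx, ry, rz, fingers, ...]. A call has 1 to 10 rows; each row is the pose to reach, as a shift and turn from the pose measured when the call began, along the tool's axes at that moment; what a row does not reach only later rows make up. A row lasts 1/8 s, in which the tool goes at most 62.5 mm and 10.7 degrees, less where a joint would pass 70% of its speed; a pose out of reach is approached as far as the arm can. A call with a gripper value outside its range is refused whole. The fingers move at their own pace and stop on an object; "newtons" is the grip in N (left out, the last holds). Time passes only in rows, so rows that repeat a pose let the fingers close. It gives the time, the measured TCP pose, the force and the opening at its end, in the units of the state.
- r.sense(): the state, without advancing time (a new reading comes with each control period).
- grab_frame(name): name is "scene" or "top" or "wrist"; returns the picture (400x640x3 uint8, red, green, blue); there is no depth.
- camera_params(name): a dict with "vertical_fov" (degrees; the focal length in pixels is half the picture's height over the tangent of half this angle, whatever the lens; pixels are square), "cx", "cy" (the principal point, pixels), "k1" (the pictures are not rectified: a ray, as slopes to the right and down, at radius r is drawn at 1 + k1 r^2 times it, then the intrinsics apply), "pose" (4x4, takes a point from camera to world coordinates); the wrist camera has in their place "tool_from_camera" (4x4, takes a point from camera to tool coordinates, whose origin is the TCP and whose axes are the tool frame's). Camera axes: x right, y down, z forward; pixel columns grow to the right and rows downward; lengths in mm; the calibration is good to about 2 mm. A picture is of the moment at which its call begins: read the wrist's pose just before it. camera_params takes no time and is no camera call.
- sign_off(): hands the job in, once; it reports no verdict.
The state is a dict: "clock": time; "qpos": joint angles; "qvel": joint speeds; "joint_efforts": joint torques, N m; "eef_pos": TCP position; "tcp_rot": TCP orientation; "contact_force": force on the tool from outside, world axes, zero at the start; "wrist_torque": the same for the moment, N m; "opening": opening from 0.0 (shut) to 1.0 (fully open).
Only numpy, scipy, OpenCV 4.12 (cv2) and the standard library are available. Lean on these libraries where they do the work, as an engineer would, in place of code of your own. Each camera call takes 0.05 s, during which the arm holds its last target.

## Task

The studio's tabletop pinboard lies on its cork face with its kickstand folded against its back. First flip the kickstand out over centre to its stop, so that it snaps and stays open, then gently raise the board by its top tube onto its feet and lean it back until the kickstand's foot stands on the table too. Finish while still gripping the top tube in the middle, holding the board still so that it cannot tip when a colleague pushes pins into it; leave the spools, pliers, jar, bowl and tin where they are.

Things in the scene. Friction and masses are not known exactly. Their poses are not given: they have to be found in the camera images.
- pinboard: pinboard, about 0.8 kg, lying on its cork face: 280 mm high, 242 wide. Inverted-U frame of bare 18 mm steel tube, panel across it (x -85 to 65, back face z 24), then 57 mm open up to the top tube; two rubber feet at the open ends. Origin: on the table under its middle; x up the board (feet to top tube), y along its width, z out of its back (up now)
- top_tube (a point): middle of the top tube, on its axis (x 131, z 19 mm on the board): round bar 18 mm thick along the board's y, straight for 160 mm, 19 mm above the table while the board lies. The place to hold the board. Axes as the board's
- board_feet (a point): point midway between the feet on the underside they stand on (x -140, z 19 mm; axes as the board's). The feet are blocks 38 mm deep (z 0 to 38), 26 wide, at y -108 and 108. Raised, the board rolls on their front lower edge (x -140, z 0) until plumb, then on their back one (x -140, z 38) as it leans back. About 4 mm above the table when it stands on its kickstand
- kick_pivot (a point): the kickstand's pivot, on its axis, which runs along the board's y (x -10, z 39 mm on the board)
- kick_foot (a point): centre of the ball end of the kickstand's rubber foot, 130 mm from the pivot. The foot is 16 mm thick, 34 mm long along the leg (8 mm beyond this point, 26 before it); the leg is a 12 mm bar. Stowed it lies over the back, midway between the feet, 39 mm above the table, free to be pinched from above across the board's y
- kickstand (a joint): kickstand angle: 0 stowed flat on the back, pointing at the feet; 0.66 fully open on its stop, 38 degrees from the board. Its tension spring pulls it shut below 0.33 and open above; it takes at most about 3 N at the foot. The stop carries the board: on its feet and the open kickstand it leans back about 13 degrees from plumb
- spool_a: white wire spool, 42 mm across, 50 mm tall, standing beside the board (origin: underside centre)
- spool_b: black wire spool, 42 mm across, 50 mm tall, standing beside the board (origin: underside centre)
- pliers: pliers lying on the table, 160 mm long, 14 mm high (origin: at the joint, on the table)
- slip_jar: grey screw-top jar, 84 mm across, 130 mm tall (origin: underside centre)
- bowl: blue bowl, 124 mm across, 60 mm tall (origin: underside centre)
- tin: shallow open tin of enamel discs, 100 x 140 x 22 mm (origin: underside centre)

How it is judged:
By the outcome, as a careful person would: the job done as asked, in the order asked, and still so for the second after the job is handed in, while the arm keeps its last pose, push and grip.
It also fails if it takes over 61 s, if anything falls off the work surface, if the arm or the gripper's body presses on something with over 40 N, if the wrist force passes 120 N, or if a joint passes its speed limit or range.

## Working session

There is one attempt and no reset: what is moved stays moved. The work goes in short steps, Python scripts to look and compute and a tool call to move; the robot and the scene stay as the last step left them, time stands still between calls to the robot, and variables do not carry over. Pictures are saved under pics/ and viewed, and the job is handed in when it is done.

Besides the shell and the picture viewer there is one more tool, called after "Call:" as name(argument=value, ...) on one line, values as JSON. drive_tool: Moves the arm, as the interface text tells. Its arguments: {"type":"object","properties":{"rows":{"type":"array","items":{"type":"number"}},"newtons":{"type":"number"}},"required":["rows"]}

```bash
ls; mkdir -p pics
python3 - <<'E'
from rig import r, grab_frame, camera_params
import cv2
print(r.sense())
for n in ("scene","top"):
    print(n,camera_params(n))
    cv2.imwrite(f"pics/{n}0.png",grab_frame(n)[:,:,::-1])
print(camera_params("wrist"))
E
```

```text
pics
{'clock': 0.0, 'qpos': array([ 1.15657526e+00,  3.53665109e-01,  1.63415118e+00,  1.02353376e-05,
        1.15517036e+00, -2.39675514e-03]), 'qvel': array([-0.00108471,  0.00140761, -0.00062382,  0.00052653,  0.00077575,
        0.00103948]), 'joint_efforts': array([ 1.60943488e-03, -6.05253053e+01, -3.42067838e+01,  1.21258527e-04,
        9.37673118e-03, -7.44152601e-06]), 'eef_pos': array([249.97922008, 572.31026387, 230.54378396]), 'tcp_rot': array([-1.57990621,  1.56940231, -1.99173466]), 'contact_force': array([-0.79755006,  0.66118724,  0.78159437]), 'wrist_torque': array([-0.01801029,  0.03620618,  0.00866915]), 'opening': 1.0003713436650326}
scene {'vertical_fov': 51.54609479464555, 'cx': 319.59595925002105, 'cy': 198.50827017280685, 'k1': 0.03417258864429263, 'pose': array([[ 5.46839985e-03,  8.55312057e-01, -5.18084339e-01,
         1.19995967e+03],
       [ 9.99944646e-01, -1.98954267e-05,  1.05216080e-02,
         1.70655050e+01],
       [ 8.98895071e-03, -5.18113198e-01, -8.55264821e-01,
         1.05408466e+03],
       [ 0.00000000e+00,  0.00000000e+00,  0.0000000
[... 279 characters left out ...]
9676e-02,  3.54420049e-03,
         3.23985546e+01],
       [-1.16232944e-03, -7.96298933e-02, -9.96823820e-01,
         1.25271360e+03],
       [ 0.00000000e+00,  0.00000000e+00,  0.00000000e+00,
         1.00000000e+00]])}
{'vertical_fov': 62.96620496645668, 'cx': 324.997542051873, 'cy': 198.68178524712062, 'k1': -0.03185596059737622, 'tool_from_camera': array([[-6.27656641e-04, -3.12252827e-01,  9.49998831e-01,
        -1.42131746e+02],
       [ 9.99998820e-01,  1.13620544e-03,  1.03414786e-03,
        -7.08824868e-01],
       [-1.40230944e-03,  9.49998359e-01,  3.12251745e-01,
        -7.91236637e+01],
       [ 0.00000000e+00,  0.00000000e+00,  0.00000000e+00,
         1.00000000e+00]])}
```

View pics/scene0.png

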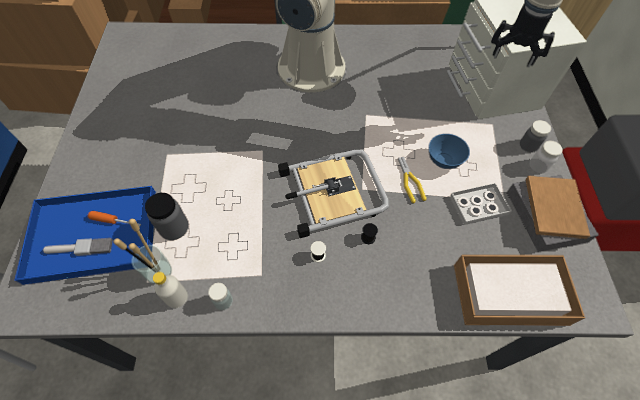

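View pics/top0.png

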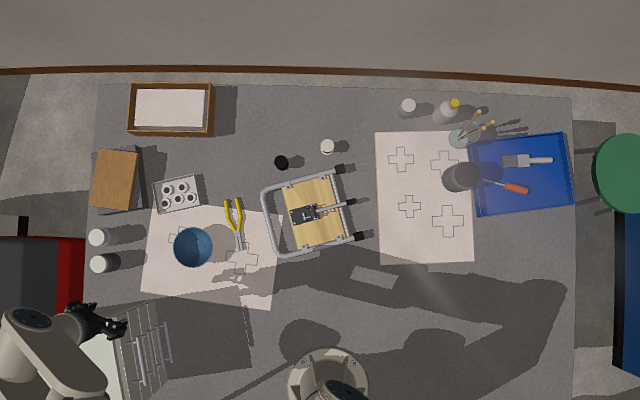

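The board lies around (310,210) in the top view. Its feet are at the right, at about (340,169) and (361,237), and the top tube is on the left. I'll zoom in.

```bash
cat > h.py <<'E'
import numpy as np, cv2
from rig import r, grab_frame, camera_params
from scipy.spatial.transform import Rotation as R
def K(p):
    f=200/np.tan(np.radians(p["vertical_fov"])/2); return f,p["cx"],p["cy"]
def toolT():
    s=r.sense(); T=np.eye(4); T[:3,:3]=R.from_euler('xyz',s["tcp_rot"]).as_matrix(); T[:3,3]=s["eef_pos"]; return T
def pose(n,T=None):
    p=camera_params(n)
    return p["pose"] if n!="wrist" else (toolT() if T is None else T)@p["tool_from_camera"]
def ray(n,u,v,T=None):
    p=camera_params(n); f,cx,cy=K(p)
    x,y=(u-cx)/f,(v-cy)/f
    a,b=x,y
    for _ in range(30):
        k=1+p["k1"]*(a*a+b*b); a,b=x/k,y/k
    P=pose(n,T); return P[:3,3],P[:3,:3]@np.array([a,b,1.])
def onz(n,u,v,z,T=None):
    o,d=ray(n,u,v,T); return o+d*(z-o[2])/d[2]
def proj(n,X,T=None):
    p=camera_params(n); f,cx,cy=K(p)
    P=np.linalg.inv(pose(n,T)); c=P[:3,:3]@np.asarray(X,float)+P[:3,3]
    a,b=c[0]/c[2],c[1]/c[2]; k=1+p["k1"]*(a*a+b*b); return np.array([a*k*f+cx,b*k*f+cy])
E
python3 - <<'E'
import cv2
a=cv2.imread("pics/top0.png")[135:275,240:390]; cv2.imwrite("pics/topz.png",cv2.resize(a,None,fx=4,fy=4,interpolation=cv2.INTER_CUBIC))
a=cv2.imread("pics/scene0.png")[140:270,260:400]; cv2.imwrite("pics/scz.png",cv2.resize(a,None,fx=4,fy=4,interpolation=cv2.INTER_CUBIC))
E
```

```text
(no output)
```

View pics/topz.png

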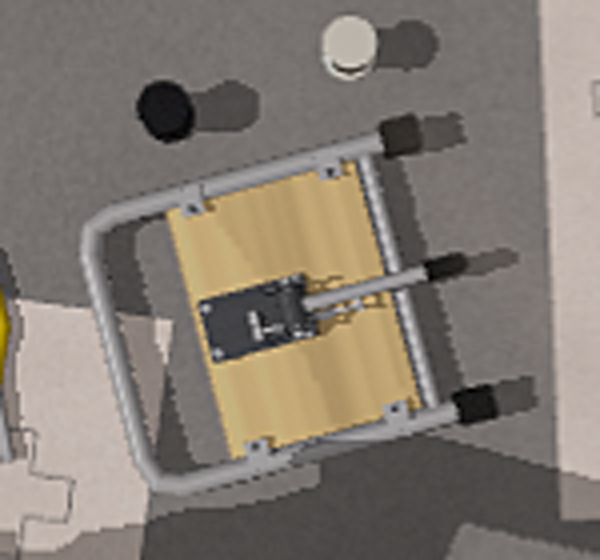

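View pics/scz.png

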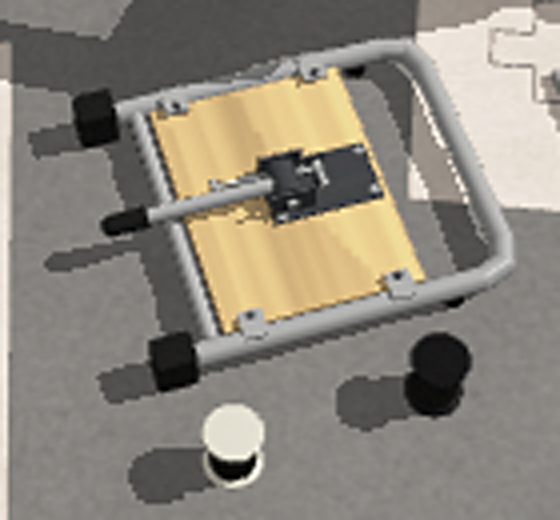

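Run:
```python
from h import *
t=lambda u,v,z: onz("top",240+u/4-.4,135+v/4-.4,z)
s=lambda u,v,z: onz("scene",260+u/4-.4,140+v/4-.4,z)
P=dict(tubeA=t(90,248,19),tubeB=t(148,468,19),legU=t(250,179,19),legU2=t(375,145,19),legL=t(200,486,19),legL2=t(440,415,19),
 pan1=t(168,210,24),pan2=t(235,460,24),kick=t(432,270,39),kicktip=t(467,262,39), fU=t(403,134,38),fL=t(478,402,38))
P.update(s_tubeA=s(435,80,19),s_tubeB=s(495,220,19),s_kick=s(120,222,39),s_kicktip=s(103,227,39),s_pan1=s(425,278,24),s_pan2=s(340,70,24),s_fU=s(172,350,38),s_fL=s(94,106,38))
for k,v in P.items(): print(k,v.round(1))
```

```text
tubeA [580.  220.5  19. ]
tubeB [411.7 168.9  19. ]
legU [637.6  97.9  19. ]
legU2 [667.1   1.4  19. ]
legL [399.3 128.4  19. ]
legL2 [459.2 -54.4  19. ]
pan1 [610.9 160.3  24. ]
pan2 [420.3 101.9  24. ]
kick [569.5 -44.1  39. ]
kicktip [576.4 -70.7  39. ]
fU [673.5 -19.4  38. ]
fL [470.3 -81.7  38. ]
s_tubeA [432.  181.7  19. ]
s_tubeB [559.5 217.4  19. ]
s_kick [573.6 -56.7  39. ]
s_kicktip [577.8 -68.7  39. ]
s_pan1 [611.5 162.1  24. ]
s_pan2 [426.1 108.   24. ]
s_fU [676.4 -17.7  38. ]
s_fL [470.5 -79.5  38. ]
```

```bash
cat >> h.py <<'E'
u=np.array([-np.sin(np.radians(17)),np.cos(np.radians(17)),0]); YB=np.array([-u[1],u[0],0]); ZB=np.array([0,0,1.])
O=np.array([535.7,70.5,0])
def rows(P,xdir,ydir):
    """relative shift/rotvec to have TCP at P, tool x along xdir, tool y along ydir"""
    T=toolT(); x=np.array(xdir,float);x/=np.linalg.norm(x); y=np.array(ydir,float); y-=x*(x@y); y/=np.linalg.norm(y)
    D=np.c_[x,y,np.cross(x,y)]
    return (T[:3,:3].T@(np.array(P)-T[:3,3])).round(1), np.degrees(R.from_matrix(T[:3,:3].T@D).as_rotvec()).round(1)
E
python3 - <<'E'
from h import *
T=toolT(); print(T.round(3)); 
for s in (1,-1): print(rows(O-140*u+[0,0,100],[0,0,-1],s*YB), rows(O+131*u+[0,0,100],[0,0,-1],s*u))
t=lambda a,b,z: onz("top",a,b,z).round(0)
print("jar",t(460,178,130),"spools",t(240+165/4,135+110/4,50),t(240+350/4,135+45/4,50),O-140*u)
E
```

```text
[[-0.00000e+00  4.00000e-01  9.16000e-01  2.49997e+02]
 [-1.00000e-03  9.16000e-01 -4.00000e-01  5.72349e+02]
 [-1.00000e+00 -1.00000e-03  0.00000e+00  2.30629e+02]
 [ 0.00000e+00  0.00000e+00  0.00000e+00  1.00000e+00]]
(array([ 131.2, -451.7,  553.8]), array([-1.306e+02, -1.000e-01,  0.000e+00])) (array([ 130.9, -245.9,  377.4]), array([-40.6,  -0. ,   0.1]))
(array([ 131.2, -451.7,  553.8]), array([49.4,  0. ,  0.1])) (array([ 130.9, -245.9,  377.4]), array([1.394e+02, 1.000e-01, 0.000e+00]))
jar [ 642. -360.  130.] spools [684. 162.  50.] [738.  22.  50.] [576.63203866 -63.38266583   0.        ]
```

Call:
drive_tool(rows=[30,-150,185,16,0,0,70,60,-300,370,33,0,0,70,80,-452,554,49.4,0,0,70,80,-452,554,49.4,0,0,70,80,-452,554,49.4,0,0,70,80,-452,554,49.4,0,0,70,80,-452,554,49.4,0,0,70,80,-452,554,49.4,0,0,70,80,-452,554,49.4,0,0,70,80,-452,554,49.4,0,0,70])

```text
clock: 1.35
eef_pos: [534.3, 18.2, 161.2]
tcp_rot: [-0.716, 1.57, -1.99]
contact_force: [0.9, 1.0, 0.3]
opening: 0.698
```

Call:
drive_tool(rows=[0,0,0,0,0,0,60])

```text
clock: 1.48
eef_pos: [535.5, 14.7, 160.5]
tcp_rot: [-0.7, 1.569, -1.979]
contact_force: [-0.5, 0.2, 0.4]
opening: 0.6
```

Run:
```python
from h import *
print(r.sense()["clock"],rows(O-140*u+[0,0,60],[0,0,-1],-YB),toolT()[:3,3])
```

```text
1.475 (array([100.6,  17. ,  86.5]), array([-0.3,  0.1,  0.1])) [535.45585144  14.73354888 160.47613271]
```

Call:
drive_tool(rows=[15,8,45,0,0,0,60,30,17,86.5,0,0,0,60,30,17,86.5,0,0,0,60,30,17,86.5,0,0,0,60])

```text
clock: 1.98
eef_pos: [575.9, -62.3, 130.4]
tcp_rot: [-1.359, 1.569, -2.638]
contact_force: [1.0, -0.2, -0.4]
opening: 0.603
```

Run:
```python
from h import *
T=toolT(); np.save("T1.npy",T); a=grab_frame("wrist"); cv2.imwrite("pics/w1.png",a[:,:,::-1])
print(T[:3,3]); print(proj("wrist",O-140*u+39*ZB,T), proj("wrist",O-148*u+39*ZB,T))
```

```text
[575.85842738 -62.27180885 130.36992574]
[325.09245567 203.16926611] [325.12412369 213.07664414]
```

View pics/w1.png

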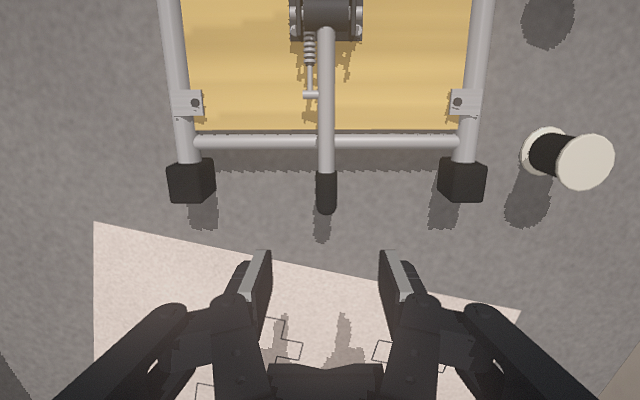

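The kick foot's tip shows at (326,213) and I predicted (325,213), so the pose is confirmed. Next I'll go down over it.

Run:
```python
from h import *
print(rows(O-135*u+[0,0,20],[0,0,-1],-YB))
```

```text
(array([110.7,   0.4,  -3.6]), array([-0.2,  0. ,  0.1]))
```

Call:
drive_tool(rows=[40,0.4,-3.5,0,0,0,55,80,0.4,-3.5,0,0,0,50,110,0.4,-3.5,0,0,0,45,111,0.4,-3.5,0,0,0,40,111,0.4,-3.5,0,0,0,35], newtons=20)

```text
clock: 2.65
eef_pos: [575.8, -58.0, 20.9]
tcp_rot: [-0.406, 1.57, -1.683]
contact_force: [0.3, -0.6, 0.7]
opening: 0.349
```

Call:
drive_tool(rows=[0,0,0,0,0,0,25,0,0,0,0,0,0,10,0,0,0,0,0,0,0,0,0,0,0,0,0,0,0,0,0,0,0,0,0], newtons=20)

```text
clock: 3.28
eef_pos: [576.4, -58.0, 22.6]
tcp_rot: [0.556, 1.569, -0.721]
contact_force: [-3.2, 0.5, 8.7]
opening: 0.179
```

Run:
```python
from h import *
s=r.sense();print(s["eef_pos"],s["contact_force"],s["opening"]*85,s["clock"]); a=grab_frame("wrist"); cv2.imwrite("pics/w2.png",a[:,:,::-1])
```

```text
[576.39986908 -57.98332043  22.56302259] [-3.19348932  0.45988533  8.72597471] 15.224273322623432 3.275
```

View pics/w2.png

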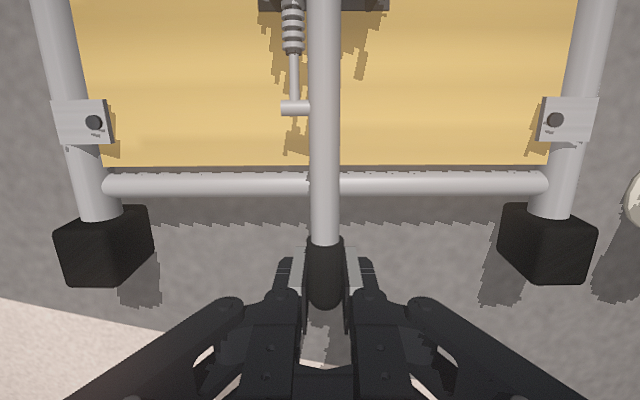

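Run:
```python
from h import *
T=toolT(); C=O-10*u+39*ZB; ax=np.cross(-u,ZB); ax/=np.linalg.norm(ax)
for d in (4,8,12,16,20,24,28,32,35,37.5):
    Rr=R.from_rotvec(np.radians(d)*ax).as_matrix(); P=C+Rr@(T[:3,3]-C)
    print(d,(T[:3,:3].T@(P-T[:3,3])).round(1), np.degrees(R.from_matrix(T[:3,:3].T@Rr@T[:3,:3]).as_rotvec()).round(1))
```

```text
4 [-8.7  0.   0.9] [-0. -4.  0.]
8 [-17.5   0.    1.1] [-0. -8.  0.]
12 [-26.3   0.    0.7] [ -0. -12.   0.]
16 [-35.    0.   -0.2] [ -0. -16.   0.]
20 [-43.7   0.   -1.8] [ -0.  -20.    0.1]
24 [-52.2   0.   -4. ] [ -0.  -24.    0.1]
28 [-60.5   0.   -6.8] [ -0.  -28.    0.1]
32 [-68.6   0.  -10.1] [ -0.  -32.    0.1]
35 [-74.6   0.  -13. ] [ -0.  -35.    0.1]
37.5 [-79.4   0.  -15.6] [ -0.  -37.5   0.1]
```

Call:
drive_tool(rows=[-4,0,0.5,0,-2,0,0,-8.7,0,0.9,0,-4,0,0,-13,0,1,0,-6,0,0,-17.5,0,1.1,0,-8,0,0,-22,0,0.9,0,-10,0,0,-26.3,0,0.7,0,-12,0,0], newtons=25)

```text
clock: 4.08
eef_pos: [576.5, -58.6, 49.7]
tcp_rot: [0.007, 1.359, -1.27]
contact_force: [-2.0, 1.0, -2.8]
opening: 0.173
```

Run:
```python
from h import *
s=r.sense();print(s["eef_pos"],s["contact_force"],s["opening"]*85,s["clock"]); a=grab_frame("wrist"); cv2.imwrite("pics/w3.png",a[:,:,::-1])
T=toolT(); C=O-10*u+39*ZB; ax=np.cross(-u,ZB); ax/=np.linalg.norm(ax)
cur=np.degrees(np.arctan2(T[:3,0]@u,-T[2,0]));print("tilt",cur)
for e in (20,24,28,32,35,37.5):
    # leg-fixed TCP point relative to pivot when stowed: (-125u-ish, -17)
    D=R.from_rotvec(np.radians(e)*ax).as_matrix(); P=C+D@(-124.6*u-17*ZB)
    X=D@np.c_[-ZB,-YB,-u]
    print(e,(T[:3,:3].T@(P-T[:3,3])).round(1), np.degrees(R.from_matrix(T[:3,:3].T@X).as_rotvec()).round(1))
```

```text
[576.52765087 -58.63867782  49.66886641] [-2.00452164  0.98523079 -2.75418623] 14.723949524198968 4.075
tilt -12.25729327546259
20 [-15.8  -1.3   1.1] [-0.2 -7.7 -0. ]
24 [-24.6  -1.3   0.8] [ -0.2 -11.7  -0. ]
28 [-33.3  -1.3  -0.1] [ -0.2 -15.7  -0. ]
32 [-42.   -1.3  -1.7] [ -0.2 -19.7  -0. ]
35 [-48.4  -1.3  -3.2] [ -0.2 -22.7  -0. ]
37.5 [-53.6  -1.3  -4.7] [ -0.2 -25.2  -0. ]
```

View pics/w3.png

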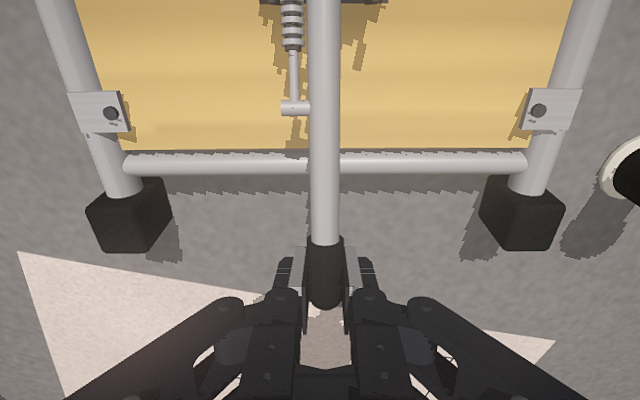

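The leg is following at about 12°, and the foot at (325,275) is still between the pads. I'll carry on over centre.

Call:
drive_tool(rows=[-7.5,0,0.8,0,-3.7,0,0,-15.8,0,1.1,0,-7.7,0,0,-20,0,1,0,-9.7,0,0,-24.6,0,0.8,0,-11.7,0,0,-33.3,0,0,0,-15.7,0,0,-42,0,-1.7,0,-19.7,0,0,-48.4,0,-3.2,0,-22.7,0,0,-52.5,0,-4.5,0,-24.7,0,0,-53,0,-4.5,0,-24.7,0,0])

```text
clock: 5.25
eef_pos: [571.9, -43.4, 101.4]
tcp_rot: [0.002, 0.925, -1.275]
contact_force: [-0.4, -2.5, 2.0]
opening: 0.174
```

Run:
```python
from h import *
s=r.sense();print(s["eef_pos"],s["contact_force"],s["opening"]*85,s["clock"]); a=grab_frame("scene"); cv2.imwrite("pics/s4.png",cv2.resize(a[100:280,230:430,::-1],None,fx=4,fy=3.3))
print(rows(O-10*u+39*ZB+R.from_rotvec(np.radians(37.8)*np.cross(-u,ZB)).as_matrix()@(-124.6*u-17*ZB),-ZB,-YB))
```

```text
[571.85308516 -43.37341695 101.44491686] [-0.37156821 -2.52729049  2.02743057] 14.75737528193311 5.25
(array([-0.9, -1.2, -0.2]), array([-0.2, 36.9, -0. ]))
```

View pics/s4.png

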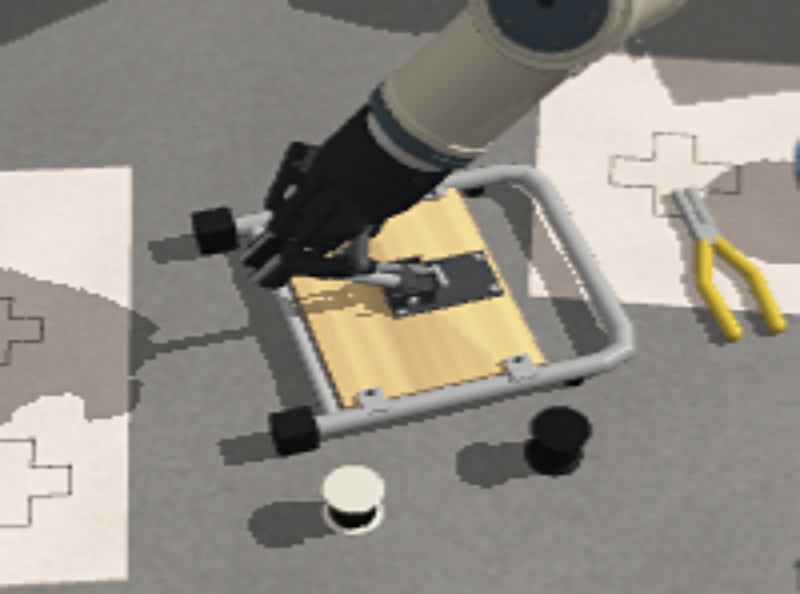

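Call:
drive_tool(rows=[0,0,0,0,0,0,25,0,0,0,0,0,0,40,0,0,0,0,0,0,50,-30,0,0,0,0,0,55,-60,0,0,0,0,0,60,-90,0,0,0,0,0,60,-90,0,0,0,0,0,60])

```text
clock: 6.18
eef_pos: [557.2, 9.5, 174.7]
tcp_rot: [0.008, 0.927, -1.269]
contact_force: [0.5, -0.1, -0.2]
opening: 0.6
```

Run:
```python
from h import *
s=r.sense();print(s["eef_pos"],s["contact_force"],s["opening"]*85,s["clock"]); T=toolT(); a=grab_frame("wrist"); cv2.imwrite("pics/w5.png",a[:,:,::-1])
for e in (0,35,37.8): print(e,proj("wrist",O-10*u+39*ZB+R.from_rotvec(np.radians(e)*np.cross(-u,ZB)).as_matrix()@(-140*u),T))
print(rows(O+131*u+150*ZB,-ZB,u))
```

```text
[557.15509207   9.46829452 174.67530605] [ 0.50915746 -0.07617979 -0.23167471] 50.9949552559895 6.175
0 [320.81037193 165.77603144]
35 [320.20233252 226.42662213]
37.8 [320.10747315 230.25391628]
(array([ -99. ,   -2.4, -171.1]), array([-86.8,  29. ,  28.8]))
```

View pics/w5.png

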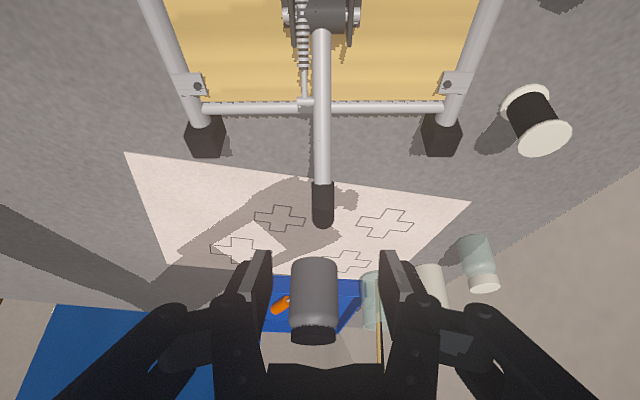

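The kick foot's tip shows at (323,226), where the open position predicts it (stowed would be row 166), so it stays open after release. Next I'll go over the top tube.

Run:
```python
from h import *
a=rows(O+131*u+130*ZB,-ZB,-u); print(a)
for f in (.25,.5,.75): print(a[0]*f,a[1]*f)
```

```text
(array([ -83. ,   -2.4, -183.1]), array([ 86.4,  28.8, -29. ]))
[-20.75   -0.6   -45.775] [21.6   7.2  -7.25]
[-41.5   -1.2  -91.55] [ 43.2  14.4 -14.5]
[ -62.25    -1.8   -137.325] [ 64.8   21.6  -21.75]
```

Call:
drive_tool(rows=[-20,0,-20,9.5,3,-3,60,-30,0,-40,19,6,-6,60,-38,0,-60,28.5,9.5,-9.5,60,-45,-1,-80,38,12.5,-12.5,60,-52,-1,-110,47.5,16,-16,60,-60,-1,-140,57,19,-19,60,-70,-2,-160,67,22,-22,60,-80,-2,-180,76,25.5,-25.5,60,-83,-2.4,-183,86.4,28.8,-29,60,-83,-2.4,-183,86.4,28.8,-29,60])

```text
clock: 7.48
eef_pos: [496.6, 194.2, 129.0]
tcp_rot: [0.164, 1.569, -2.682]
contact_force: [-0.1, -0.0, 0.8]
opening: 0.603
```

Run:
```python
from h import *
s=r.sense();print(s["eef_pos"],s["qpos"],s["clock"]); T=toolT(); a=grab_frame("wrist"); cv2.imwrite("pics/w6.png",a[:,:,::-1])
for y in (-80,0,80): print(y,proj("wrist",O+131*u+19*ZB+y*YB,T))
print(rows(O+131*u+4*ZB,-ZB,-u))
```

```text
[496.59719038 194.15273803 128.97287291] [ 3.70000383e-01  3.37998339e-01  1.91852458e+00 -2.39026021e-04
  8.87128548e-01  1.64550531e+00] 7.475
-80 [321.51851958  90.47900909]
0 [321.82451332 194.31066919]
80 [322.09329903 280.26246038]
(array([125.2,  -1.3,  -1. ]), array([ 0. ,  0.1, -0. ]))
```

View pics/w6.png

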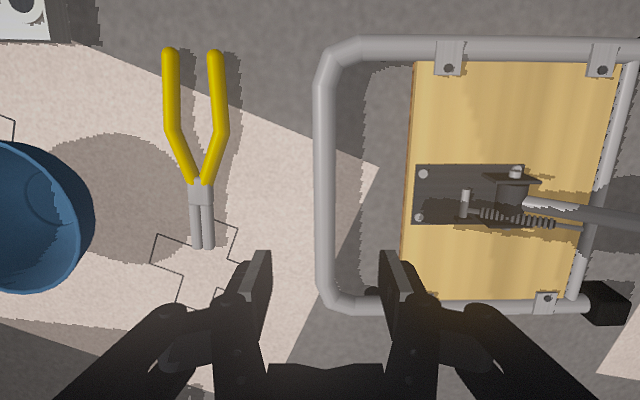

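Run:
```python
from h import *
im=cv2.imread("pics/w6.png")
for v in (90,150,200): print(v, im[v,300:350].astype(int).mean(1).round().astype(int))
def brd(u_,v,z): 
    p=onz("wrist",u_,v,z)-O; return (p@u).round(1),(p@YB).round(1)
for q in ((325,90),(326,150),(326.5,200),(328,260)): print(q,brd(*q,19))
print("legs",brd(400,50,19),brd(450,302,19),"panel",brd(412,100,24),brd(405,250,24))
```

```text
90 [126 126 126 129 129 130 127 125 123 124 120 126 146 156 160 167 171 179
 195 201 189 178 171 167 161 158 155 148 139 133 129 123 115 107 105 101
  94  89  92  92  91  89  90  91  89  90  88  91  90  89]
150 [200 200 200 197 196 197 196 197 196 196 200 203 185 154 156 166 170 172
 178 190 189 178 172 168 164 160 160 152 144 137 132 127 118 112 107 111
 137 147 133 113  92  87  91  92  92  95  94  95  94  95]
200 [199 199 199 197 196 194 192 194 195 196 196 198 205 184 152 162 168 171
 173 176 180 175 171 169 166 163 162 154 147 140 133 128 121 114 105 117
 138 147 143 142 140 141 143 145 144 143 140 142 142 142]
(325, 90) (np.float64(128.7), np.float64(-80.9))
(326, 150) (np.float64(127.8), np.float64(-36.5))
(326.5, 200) (np.float64(127.2), np.float64(4.4))
(328, 260) (np.float64(125.7), np.float64(59.4))
legs (np.float64(75.3), np.float64(-108.4)) (np.float64(13.7), np.float64(102.8)) panel (np.float64(65.3), np.float64(-74.2)) (np.float64(60.9), np.float64(47.1))
```

```bash
cat >> h.py <<'E'
_tube=O+128.5*u-2.5*YB
u=np.array([-np.sin(np.radians(17.8)),np.cos(np.radians(17.8)),0]); YB=np.array([-u[1],u[0],0])
O=_tube-131*u
E
python3 - <<'E'
from h import *
print(O,_tube,rows(O+131*u+5*ZB,-ZB,-u))
E
```

```text
Traceback (most recent call last):
NameError: name '_tube' is not defined
```

Run:
```python
from h import *
print(O,rows(O+131*u+5*ZB,-ZB,-u))
```

```text
[540.56708278  69.38713995   0.        ] (array([124.2,   1.2,  -3.5]), array([-0.8,  0.1, -0. ]))
```

Call:
drive_tool(rows=[50,1.2,-3.5,-0.8,0,0,60,95,1.2,-3.5,-0.8,0,0,60,115,1.2,-3.5,-0.8,0,0,60,124,1.2,-3.5,-0.8,0,0,60,124,1.2,-3.5,-0.8,0,0,50])

```text
clock: 8.15
eef_pos: [500.6, 194.0, 4.8]
tcp_rot: [0.406, 1.567, -2.422]
contact_force: [-0.0, -0.2, -0.4]
opening: 0.5
```

Run:
```python
from h import *
s=r.sense();print(s["eef_pos"],s["contact_force"],s["clock"]); T=toolT(); a=grab_frame("wrist"); cv2.imwrite("pics/w7.png",a[:,:,::-1])
for y in (-80,-40,0,80): print(y,proj("wrist",O+131*u+19*ZB+y*YB,T))
```

```text
[500.55169815 193.97888495   4.80052061] [-0.00569188 -0.24688411 -0.43536838] 8.15
-80 [322.017603    93.38048425]
-40 [321.92571737 195.41827   ]
0 [321.8640892 280.0567831]
80 [321.79631908 409.6024713 ]
```

View pics/w7.png

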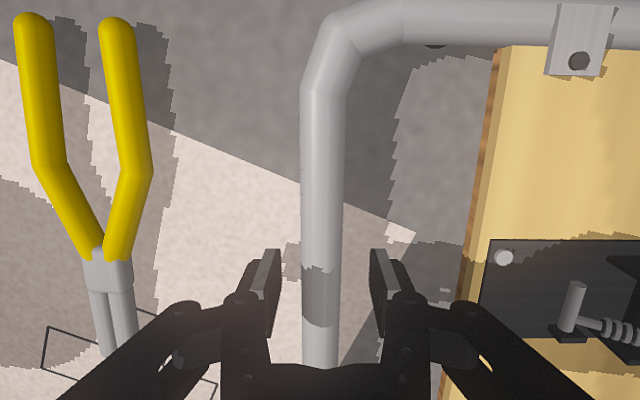

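Call:
drive_tool(rows=[0,0,0,0,0,0,40,0,0,0,0,0,0,30,0,0,0,0,0,0,20,0,0,0,0,0,0,10,0,0,0,0,0,0,0], newtons=30)

```text
clock: 8.82
eef_pos: [501.5, 194.7, 6.4]
tcp_rot: [1.063, 1.57, -1.766]
contact_force: [-1.7, 2.0, 6.8]
opening: 0.197
```

```bash
cat >> h.py <<'E'
def lift(phi,h0,G=None):
    """TCP target with tool down; phi in deg raised; h0: TCP below tube axis"""
    F=O-140*u
    if phi<=90:
        a=np.radians(phi); d=271*np.cos(a)-19*np.sin(a); h=271*np.sin(a)+19*np.cos(a)
    else:
        a=np.radians(phi-90); d=-38-(271*np.sin(a)-19*np.cos(a)); h=271*np.cos(a)+19*np.sin(a)
    return F+d*u+(h-h0)*ZB
E
python3 - <<'E'
from h import *
s=r.sense();print(s["eef_pos"],s["contact_force"],s["opening"]*85,s["clock"])
T=toolT(); h0=19-T[2,3]; off=T[:3,3]-lift(0,h0); print("off",off,h0)
for p in (5,10,15,20,25,30,35,40,45): print(p,rows(lift(p,h0)+off,T[:3,0],T[:3,1])[0])
E
```

```text
[501.47352876 194.70798979   6.38139117] [-1.68078486  1.96174139  6.76769438] 16.740675885727374 8.825
off [ 9.52530928e-01  5.91899383e-01 -8.88178420e-16] 12.61860882699483
5 [-23.5   2.7   0. ]
10 [-46.8   7.4   0. ]
15 [-69.5  14.2   0. ]
20 [-91.5  22.9   0.1]
25 [-1.127e+02  3.350e+01  1.000e-01]
30 [-1.329e+02  4.590e+01  1.000e-01]
35 [-1.52e+02  6.00e+01  1.00e-01]
40 [-169.7   75.7    0.2]
45 [-186.    92.9    0.2]
```

Call:
drive_tool(rows=[-6,0.5,0,0,0,0,0,-15,1.5,0,0,0,0,0,-23.5,2.7,0,0,0,0,0,-35,5,0,0,0,0,0,-46.8,7.4,0,0,0,0,0,-58.2,10.7,0,0,0,0,0,-69.5,14.2,0,0,0,0,0,-69.5,14.2,0,0,0,0,0])

```text
clock: 9.82
eef_pos: [506.6, 181.1, 76.9]
tcp_rot: [2.707, 1.569, -0.123]
contact_force: [-0.2, 2.0, -3.6]
opening: 0.196
```

Run:
```python
from h import *
s=r.sense();print(s["eef_pos"],s["contact_force"],s["wrist_torque"],s["opening"]*85,s["clock"])
off=np.array([.95,.59,0]);h0=12.6; T=toolT()
cv2.imwrite("pics/w8.png",grab_frame("wrist")[:,:,::-1]); cv2.imwrite("pics/s8.png",grab_frame("scene")[:,:,::-1])
for p in range(15,66,5): print(p,rows(lift(p,h0)+off,T[:3,0],T[:3,1])[0])
```

```text
[506.55663802 181.1359543   76.93634413] [-0.24807642  1.99887639 -3.55474573] [ 0.47958803  0.22122899 -0.16849113] 16.621419713918637 9.825
15 [ 0.2 -0.1  0.5]
20 [-21.9   8.6   0.5]
25 [-43.1  19.2   0.5]
30 [-63.3  31.6   0.5]
35 [-82.3  45.7   0.5]
40 [-100.    61.4    0.5]
45 [-116.3   78.7    0.5]
50 [-131.1   97.2    0.5]
55 [-144.1  117.     0.5]
60 [-155.4  137.8    0.5]
65 [-164.9  159.6    0.6]
```

View pics/w8.png

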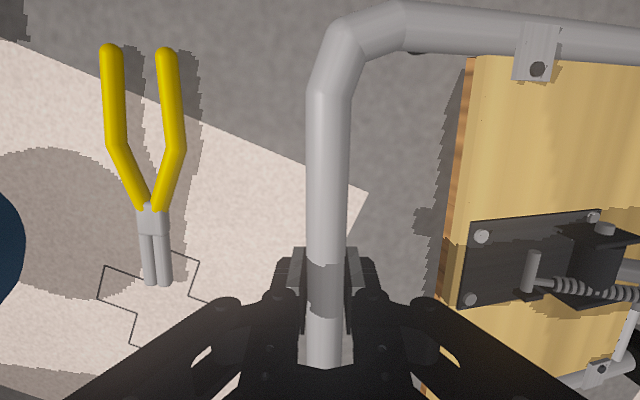

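View pics/s8.png

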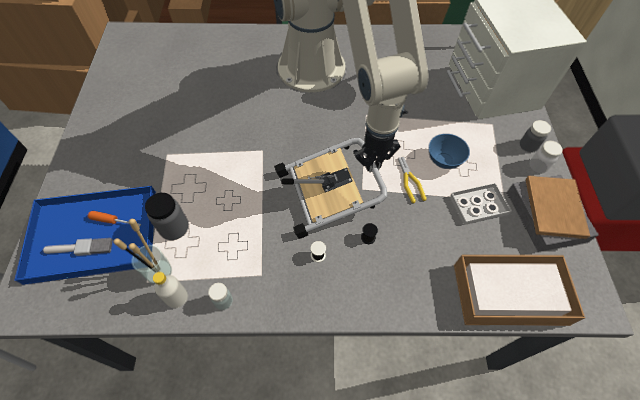

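The tube at (325,290) sits between the pads, the feet stayed put and the board is rising. I'll continue.

Call:
drive_tool(rows=[-9,3,0,0,0,0,0,-21.9,8.6,0,0,0,0,0,-32.5,13.7,0,0,0,0,0,-43.1,19.2,0,0,0,0,0,-53.3,25.2,0,0,0,0,0,-63.3,31.6,0,0,0,0,0,-73,38.4,0,0,0,0,0,-82.3,45.7,0,0,0,0,0,-91.3,53.3,0,0,0,0,0,-100,61.4,0,0,0,0,0])

```text
clock: 11.18
eef_pos: [525.2, 122.7, 176.8]
tcp_rot: [2.978, 1.57, 0.148]
contact_force: [-2.3, 4.9, -0.6]
opening: 0.197
```

```bash
cat > st.py <<'E'
import sys
from h import *
s=r.sense();print(s["eef_pos"],s["contact_force"],s["wrist_torque"],s["opening"]*85,s["clock"],s["qpos"].round(2))
off=np.array([.95,.59,0]);h0=12.6; T=toolT()
for p in np.arange(*map(float,sys.argv[1:4])): print(p,rows(lift(p,h0)+off,T[:3,0],T[:3,1])[0])
E
python3 st.py 40 71 2.5
```

```text
[525.17414162 122.66316413 176.82689511] [-2.33689855  4.91597622 -0.58062353] [ 1.22146779  0.6037128  -0.10853485] 16.71364224163624 11.175 [ 0.23  0.28  1.87 -0.    0.99  1.49]
40.0 [ 0.7 -0.2  0.5]
42.5 [-7.7  8.2  0.5]
45.0 [-15.6  17.    0.6]
47.5 [-23.2  26.1   0.6]
50.0 [-30.4  35.5   0.6]
52.5 [-37.1  45.3   0.6]
55.0 [-43.5  55.3   0.6]
57.5 [-49.3  65.6   0.6]
60.0 [-54.8  76.1   0.6]
62.5 [-59.7  86.9   0.6]
65.0 [-64.2  97.9   0.6]
67.5 [-68.2 109.    0.6]
70.0 [-71.7 120.3   0.6]
```

Call:
drive_tool(rows=[-7.7,8.2,0,0,0,0,0,-15.6,17,0,0,0,0,0,-23.2,26.1,0,0,0,0,0,-30.4,35.5,0,0,0,0,0,-37.1,45.3,0,0,0,0,0,-43.5,55.3,0,0,0,0,0,-49.3,65.6,0,0,0,0,0,-54.8,76.1,0,0,0,0,0,-59.7,86.9,0,0,0,0,0,-64.2,97.9,0,0,0,0,0])

```text
clock: 12.42
eef_pos: [555.0, 29.7, 243.5]
tcp_rot: [-2.463, 1.569, 0.99]
contact_force: [-9.3, 6.7, 17.7]
opening: 0.198
```

```bash
python3 st.py 65 91 2.5; python3 -c '
from h import *
cv2.imwrite("pics/s9.png",cv2.resize(grab_frame("scene")[90:290,200:440,::-1],None,fx=3.3,fy=3))'
```

```text
[554.95195683  29.67661602 243.52217528] [-9.32323375  6.69514078 17.72773939] [ 1.50822624  1.76909675 -0.21444954] 16.83469928776066 12.425 [0.05 0.23 1.77 0.   1.14 1.31]
65.0 [2.5 0.2 0.5]
67.5 [-1.5 11.4  0.5]
70.0 [-5.1 22.7  0.5]
72.5 [-8.1 34.1  0.5]
75.0 [-10.6  45.7   0.5]
77.5 [-12.6  57.4   0.5]
80.0 [-14.1  69.2   0.5]
82.5 [-15.1  81.    0.5]
85.0 [-15.6  92.8   0.5]
87.5 [-15.6 104.7   0.5]
90.0 [-15.  116.5   0.6]
```

View pics/s9.png

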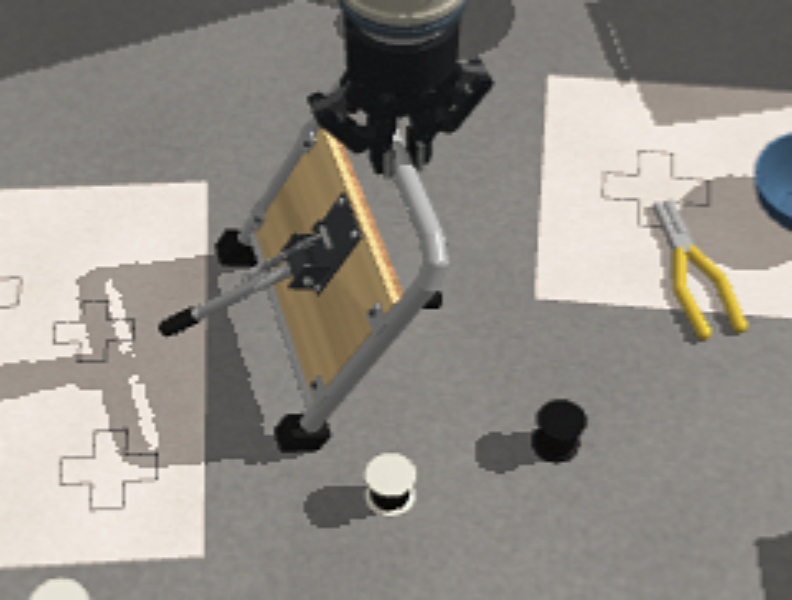

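Call:
drive_tool(rows=[-2,0,0.5,0,0,0,0,-2,0,1,0,0,0,0])

```text
clock: 12.72
eef_pos: [554.6, 27.7, 246.4]
tcp_rot: [2.984, 1.568, 0.154]
contact_force: [-0.7, 2.3, -1.5]
opening: 0.196
```

```bash
python3 st.py 65 70 2.5; python3 -c '
from h import *
cv2.imwrite("pics/w9.png",grab_frame("wrist")[:,:,::-1])'
```

```text
[554.62062118  27.66229292 246.36741636] [-0.66772136  2.25944069 -1.48805116] [0.59560111 0.1396562  0.02868106] 16.67796117025667 12.725 [0.05 0.23 1.77 0.   1.14 1.31]
65.0 [ 5.3 -1.6 -0.4]
67.5 [ 1.3  9.6 -0.4]
```

View pics/w9.png

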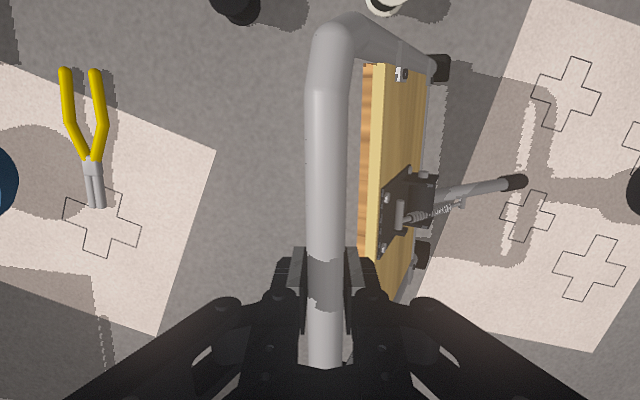

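The tube at (328,290) is still held and the kickstand is open. The side force is gone after I raised the arc by 3 mm, so I'll continue on the raised arc.

Call:
drive_tool(rows=[-4,11.2,0,0,0,0,0,-7.6,22.5,0,0,0,0,0,-10.7,33.9,0,0,0,0,0,-13.3,45.5,0,0,0,0,0,-15.4,57.2,0,0,0,0,0,-17,69,0,0,0,0,0,-17,69,0,0,0,0,0])

```text
clock: 13.65
eef_pos: [576.0, -38.8, 263.2]
tcp_rot: [2.942, 1.568, 0.111]
contact_force: [-1.0, 0.7, 2.9]
opening: 0.196
```

```bash
python3 st.py 80 106 2.5; python3 -c '
from h import *
cv2.imwrite("pics/s10.png",cv2.resize(grab_frame("scene")[90:290,200:440,::-1],None,fx=3.3,fy=3))'
```

```text
[576.00236556 -38.80963288 263.22109166] [-0.95929538  0.74899685  2.86204021] [0.4705827  0.35601453 0.02192094] 16.663596493557453 13.65 [-0.07  0.25  1.7   0.    1.19  1.19]
80.0 [ 5.6 -2.5 -0.4]
82.5 [ 4.7  9.3 -0.4]
85.0 [ 4.2 21.2 -0.4]
87.5 [ 4.3 33.  -0.4]
90.0 [ 4.8 44.9 -0.4]
92.5 [ 4.3 56.7 -0.4]
95.0 [ 4.2 68.6 -0.4]
97.5 [ 4.7 80.4 -0.4]
100.0 [ 5.7 92.2 -0.4]
102.5 [  7.2 104.   -0.4]
105.0 [  9.2 115.7  -0.4]
```

View pics/s10.png

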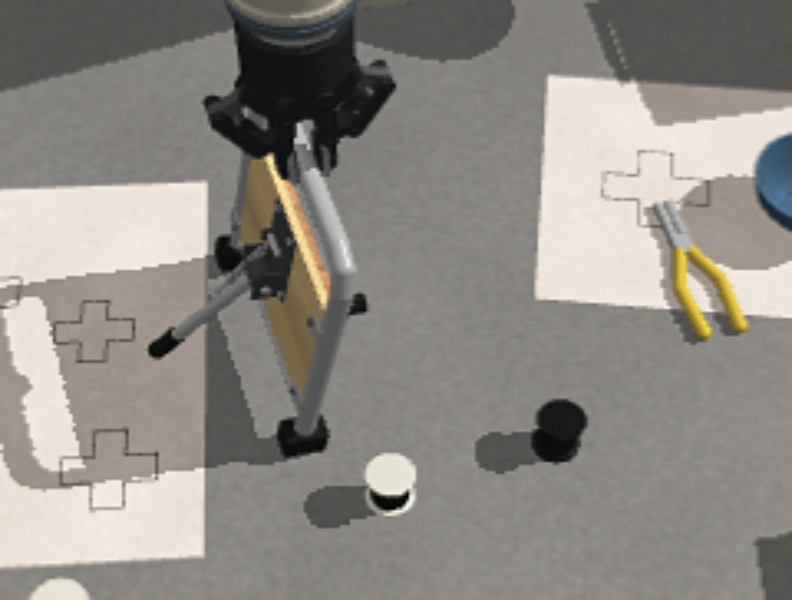

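Call:
drive_tool(rows=[-0.9,11.8,0,0,0,0,0,-1.4,23.7,0,0,0,0,0,-1.3,35.5,0,0,0,0,0,-0.8,45,0,0,0,0,0,-0.8,45,0,0,0,0,0])

```text
clock: 14.32
eef_pos: [589.8, -82.1, 264.0]
tcp_rot: [2.911, 1.568, 0.079]
contact_force: [-2.1, -0.1, 2.4]
opening: 0.194
```

```bash
python3 st.py 90 106 2.5; python3 -c '
from h import *
cv2.imwrite("pics/s11.png",cv2.resize(grab_frame("scene")[90:290,200:440,::-1],None,fx=3.3,fy=3))'
```

```text
[589.81784026 -82.06551747 263.98750191] [-2.11985686 -0.13155685  2.41079729] [0.20906589 0.37630203 0.00216881] 16.52807295379705 14.325 [-0.14  0.28  1.67  0.    1.2   1.12]
90.0 [ 5.6 -0.5 -0.5]
92.5 [ 5.  11.3 -0.5]
95.0 [ 5.  23.2 -0.5]
97.5 [ 5.4 35.  -0.5]
100.0 [ 6.4 46.8 -0.5]
102.5 [ 7.9 58.6 -0.5]
105.0 [ 9.9 70.3 -0.5]
```

View pics/s11.png

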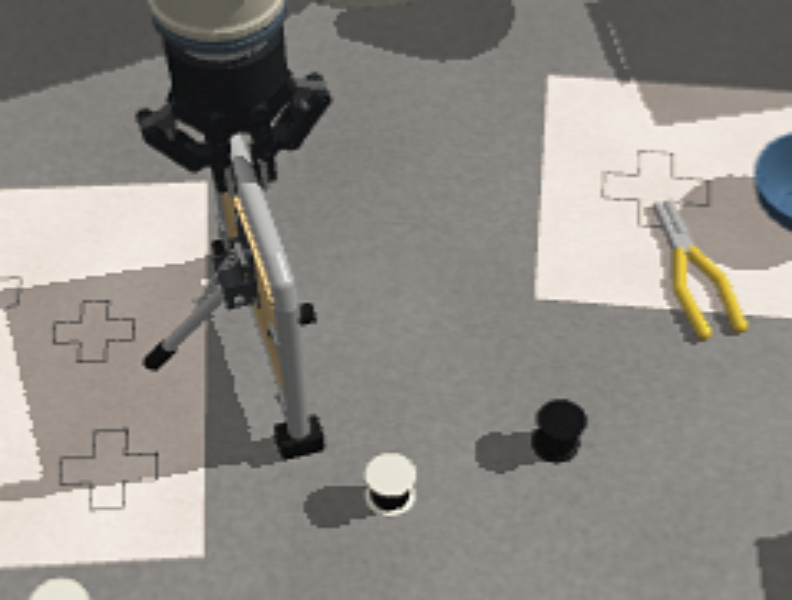

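Call:
drive_tool(rows=[-0.6,6,0,0,0,0,0,-0.6,12,0,0,0,0,0,-0.6,18,0,0,0,0,0,-0.6,24,0,0,0,0,0,-0.4,30,0,0,0,0,0,0,36,0,0,0,0,0,0.3,42,0,0,0,0,0,0.8,47,0,0,0,0,0,0.8,47,0,0,0,0,0])

```text
clock: 15.5
eef_pos: [604.2, -126.9, 263.1]
tcp_rot: [2.819, 1.568, -0.013]
contact_force: [-0.5, -0.5, 1.1]
opening: 0.201
```

```bash
python3 st.py 100 106 1; python3 -c '
from h import *
cv2.imwrite("pics/s12.png",cv2.resize(grab_frame("scene")[90:290,180:420,::-1],None,fx=3.3,fy=3))
cv2.imwrite("pics/w12.png",grab_frame("wrist")[:,:,::-1])'
```

```text
[ 604.23043694 -126.91779084  263.11576487] [-0.54113229 -0.51800137  1.0618832 ] [0.23517786 0.19668677 0.00189787] 17.065656555819857 15.5 [-0.21  0.31  1.62  0.    1.21  1.05]
100.0 [ 5.5 -0.3 -0.5]
101.0 [ 6.1  4.4 -0.5]
102.0 [ 6.7  9.1 -0.5]
103.0 [ 7.4 13.8 -0.5]
104.0 [ 8.2 18.5 -0.5]
105.0 [ 9.1 23.1 -0.5]
```

View pics/s12.png

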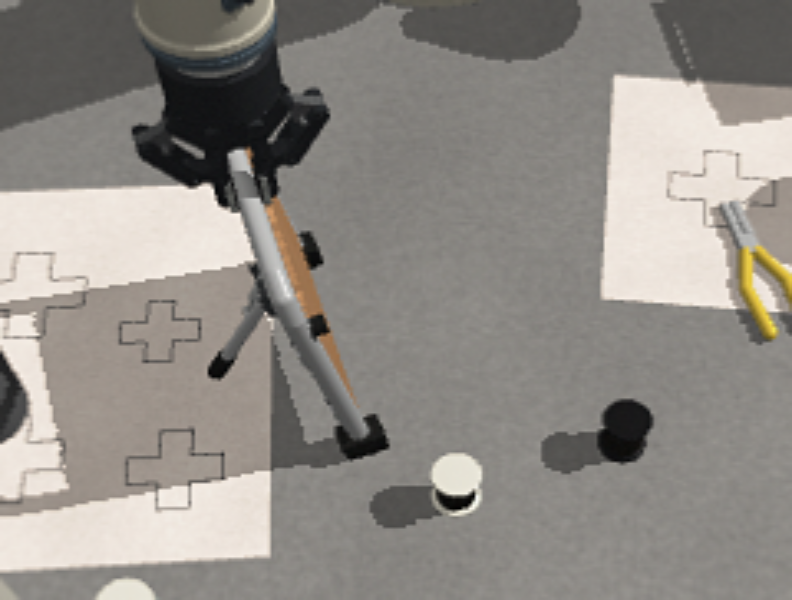

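View pics/w12.png

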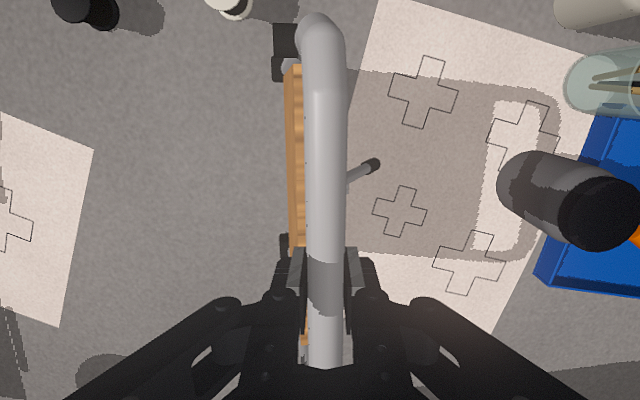

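Call:
drive_tool(rows=[0.3,3,0,0,0,0,0,0.7,6,0,0,0,0,0,1.2,9,0,0,0,0,0,1.6,12,0,0,0,0,0,1.6,12,0,0,0,0,0])

```text
clock: 16.23
eef_pos: [607.9, -138.4, 261.7]
tcp_rot: [2.746, 1.568, -0.086]
contact_force: [-0.6, 1.1, 3.0]
opening: 0.194
```

```bash
python3 st.py 102 106 1
```

```text
[ 607.92907856 -138.358413    261.68010011] [-0.5786403   1.07862569  2.98319406] [0.29218754 0.27364543 0.02640386] 16.48117196875665 16.225 [-0.23  0.32  1.61  0.    1.21  1.03]
102.0 [ 5.2 -2.9 -0.4]
103.0 [ 6.   1.8 -0.4]
104.0 [ 6.7  6.5 -0.4]
105.0 [ 7.6 11.1 -0.4]
```

Call:
drive_tool(rows=[0.3,1.5,0,0,0,0,0,0.6,3,0,0,0,0,0,0.6,3,0,0,0,0,0])

```text
clock: 16.6
eef_pos: [608.9, -141.3, 261.2]
tcp_rot: [2.732, 1.568, -0.1]
contact_force: [-1.7, -0.8, 3.0]
opening: 0.198
```

```bash
python3 st.py 102 106 1; python3 -c '
from h import *
a=grab_frame("scene");cv2.imwrite("pics/s13full.png",a[:,:,::-1]);cv2.imwrite("pics/s13.png",cv2.resize(a[150:250,200:320,::-1],None,fx=6,fy=6,interpolation=cv2.INTER_CUBIC))
cv2.imwrite("pics/t13.png",cv2.resize(grab_frame("top")[130:280,300:460,::-1],None,fx=4,fy=4,interpolation=cv2.INTER_CUBIC))'
```

```text
[ 608.89973029 -141.28967884  261.21515876] [-1.74867773 -0.8060062   3.01295794] [0.37916168 0.33842348 0.03959549] 16.858763078259585 16.6 [-0.23  0.33  1.6   0.    1.21  1.03]
102.0 [ 4.8 -6.  -0.4]
103.0 [ 5.5 -1.3 -0.4]
104.0 [ 6.3  3.4 -0.4]
105.0 [ 7.1  8.  -0.4]
```

View pics/s13.png

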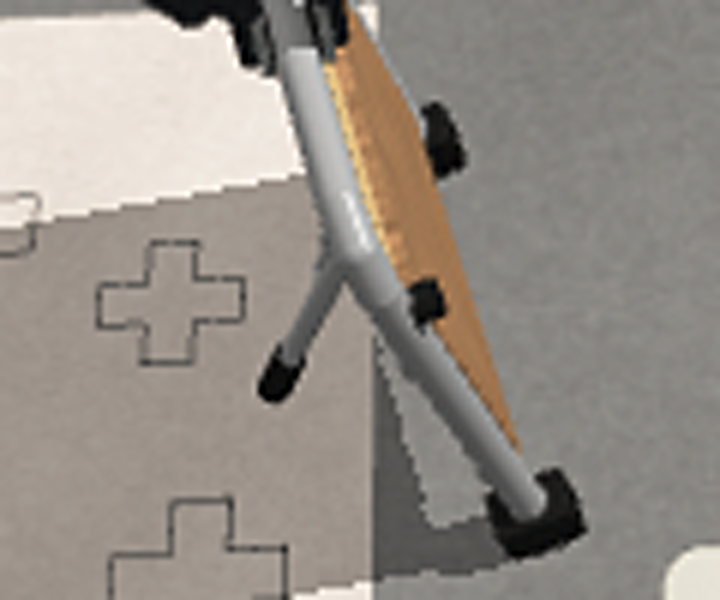

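View pics/t13.png

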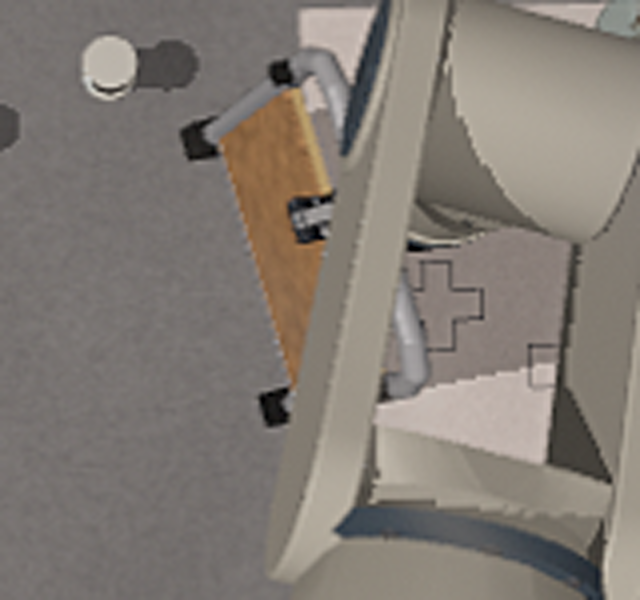

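Call:
drive_tool(rows=[0.3,1.5,0,0,0,0,0,0.7,3,0,0,0,0,0,0.7,3,0,0,0,0,0])

```text
clock: 17.08
eef_pos: [609.9, -144.3, 260.5]
tcp_rot: [2.689, 1.568, -0.143]
contact_force: [-0.8, -0.4, 2.4]
opening: 0.194
```

```bash
python3 st.py 103 106 1; python3 -c '
from h import *
np.save("T14.npy",toolT())
cv2.imwrite("pics/w14.png",grab_frame("wrist")[:,:,::-1]); cv2.imwrite("pics/s14.png",grab_frame("scene")[:,:,::-1])'
```

```text
[ 609.86934949 -144.26422727  260.53495075] [-0.83117928 -0.435304    2.38481518] [ 0.25227043  0.32132016 -0.01489176] 16.476577273964146 17.075 [-0.23  0.33  1.6   0.    1.21  1.03]
103.0 [ 4.8 -4.4 -0.4]
104.0 [ 5.6  0.2 -0.4]
105.0 [ 6.5  4.9 -0.4]
```

View pics/w14.png

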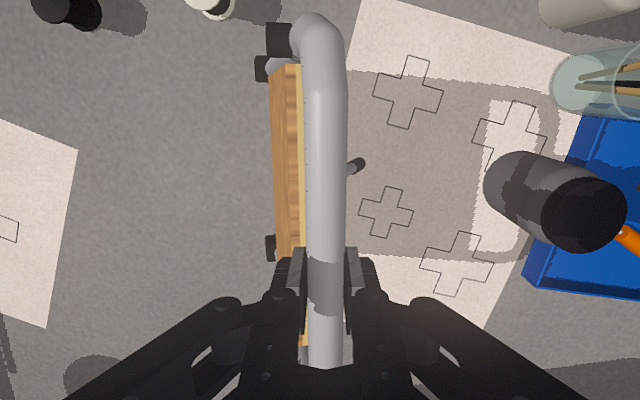

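```bash
python3 -c '
import cv2
a=cv2.imread("pics/s14.png")[180:250,220:310];cv2.imwrite("pics/s14z.png",cv2.resize(a,None,fx=8,fy=8,interpolation=cv2.INTER_CUBIC))
a=cv2.imread("pics/w14.png")[130:220,240:400];cv2.imwrite("pics/w14z.png",cv2.resize(a,None,fx=5,fy=5,interpolation=cv2.INTER_CUBIC))'
```

```text
(no output)
```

View pics/s14z.png

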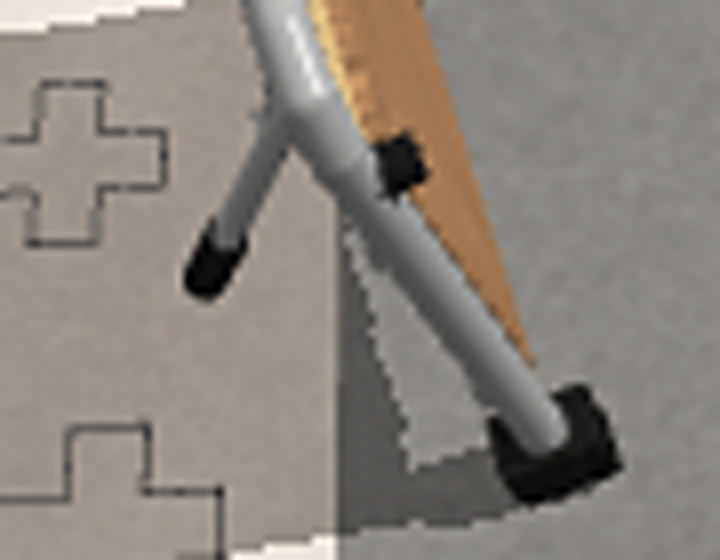

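View pics/w14z.png

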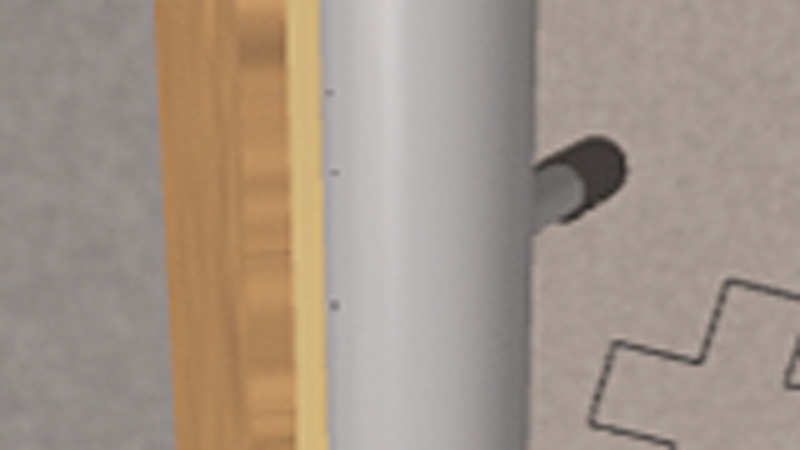

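Run:
```python
from h import *
T=np.load("T14.npy")
def tri(a,b):
    (o1,d1),(o2,d2)=a,b
    A=np.c_[d1,-d2]; t=np.linalg.lstsq(A,o2-o1,rcond=None)[0]; p,q=o1+d1*t[0],o2+d2*t[1]; return (p+q)/2,np.linalg.norm(p-q)
k=tri(ray("scene",245.2,214.3),ray("wrist",359,163.2,T)); print("ball",k, onz("scene",245.2,214.3,8),onz("wrist",359,163.2,8,T))
tube=T[:3,3]-12.6*T[:3,0]; print("tube",tube, "in board frame d:",(tube-k[0])@u)
# foot bottoms in scene: lower back corner (525,500), front corner (620,465)
for q in ((525,500),(620,465)):print(onz("scene",220+q[0]/8-.4,180+q[1]/8-.4,0))
```

```text
ball (array([ 621.21627791, -184.75206909,   11.28103182]), np.float64(1.8367226616195906)) [ 619.4095302  -184.45175622    8.        ] [ 620.70926104 -186.22380393    8.        ]
tube [ 609.83132153 -144.25874243  273.13489217] in board frame d: 42.035214235238875
[703.79348677 -66.75535681   0.        ]
[690.3425339  -33.92089251   0.        ]
```

Call:
drive_tool(rows=[0.4,1.5,0,0,0,0,0,0.8,3,0,0,0,0,0,0.8,3,0,0,0,0,0])

```text
clock: 17.55
eef_pos: [610.8, -146.9, 260.0]
tcp_rot: [2.852, 1.568, 0.02]
contact_force: [-2.0, 2.1, 7.0]
opening: 0.192
```

```bash
python3 st.py 103 106 1
```

```text
[ 610.83994935 -146.85473932  260.03111757] [-1.99935945  2.05845656  6.9719368 ] [0.50840459 0.39681481 0.02975585] 16.324170724755774 17.55 [-0.24  0.33  1.6   0.    1.21  1.02]
103.0 [ 4.3 -7.2 -0.3]
104.0 [ 5.1 -2.5 -0.3]
105.0 [ 6.   2.1 -0.3]
```

Call:
drive_tool(rows=[0.2,1,0,0,0,0,0,0.4,2,0,0,0,0,0,0.4,2,0,0,0,0,0])

```text
clock: 17.92
eef_pos: [611.8, -148.1, 260.1]
tcp_rot: [3.11, 1.567, 0.278]
contact_force: [-1.7, 3.1, 6.6]
opening: 0.192
```

```bash
python3 st.py 103 106 1;  python3 -c '
from h import *
np.save("T15.npy",toolT())
cv2.imwrite("pics/w15.png",grab_frame("wrist")[:,:,::-1]); a=grab_frame("scene")[:,:,::-1];cv2.imwrite("pics/s15.png",a)
b=cv2.imread("pics/w15.png")[130:220,240:400];cv2.imwrite("pics/w15z.png",cv2.resize(b,None,fx=5,fy=5,interpolation=cv2.INTER_CUBIC))
cv2.imwrite("pics/s15z.png",cv2.resize(a[180:250,220:310],None,fx=8,fy=8,interpolation=cv2.INTER_CUBIC))'
```

```text
[ 611.78396222 -148.12891041  260.13502098] [-1.68772949  3.13558408  6.6105064 ] [ 0.873326    0.34680782 -0.05756886] 16.285557813730243 17.925 [-0.24  0.33  1.6   0.    1.21  1.02]
103.0 [ 4.4 -8.7  0.3]
104.0 [ 5.2 -4.   0.3]
105.0 [6.1 0.6 0.3]
```

View pics/s15z.png

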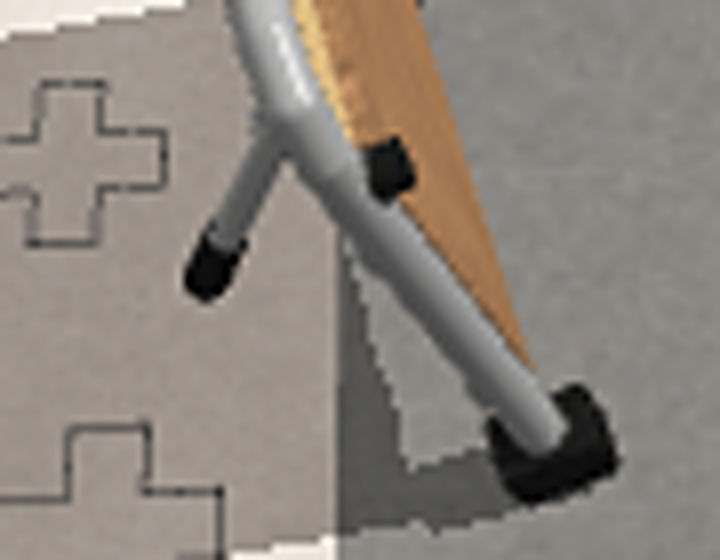

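View pics/w15z.png

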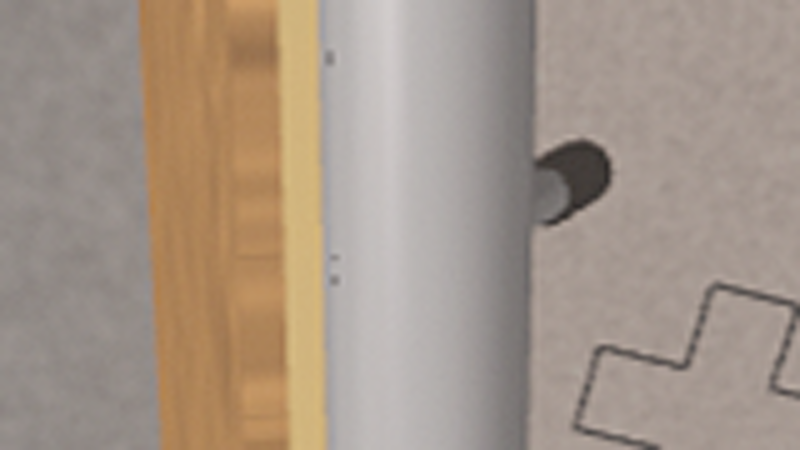

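```bash
python3 - <<'E'
from h import *
def tri(a,b):
    (o1,d1),(o2,d2)=a,b
    A=np.c_[d1,-d2]; t=np.linalg.lstsq(A,o2-o1,rcond=None)[0]; p,q=o1+d1*t[0],o2+d2*t[1]; return (p+q)/2,np.linalg.norm(p-q)
for f,s,w in (("T14",(245.2,214.3),(359,163.2)),("T15",(245.2,214.6),(240+584/5-.4,130+172/5-.4))):
    T=np.load(f+".npy"); k=tri(ray("scene",*s),ray("wrist",*w,T)); tube=T[:3,3]-12.6*T[:3,0]
    print(k,(tube-k[0])@u,(tube-k[0])@YB)
E
python3 - <<'E'
import cv2,numpy as np
a=cv2.imread("pics/s14.png")[225:248,275:300,0].astype(int);b=cv2.imread("pics/s15.png")[225:248,275:300,0].astype(int)
for n,x in (("s14",a),("s15",b)):
    m=(x<45); v,u=np.nonzero(m); print(n,m.sum(),u.mean()+275,v.mean()+225,u.max()+275,v.max()+225)
a=cv2.imread("pics/s14.png")[205:222,240:255,0].astype(int);b=cv2.imread("pics/s15.png")[205:222,240:255,0].astype(int);c=cv2.imread("pics/s13full.png")[205:222,240:255,0].astype(int)
for n,x in (("s13",c),("s14",a),("s15",b)):
    m=(x<60); v,u=np.nonzero(m); print(n,m.sum(),u.mean()+240,v.mean()+205,u.max()+240,v.max()+205)
E
```

```text
(array([ 621.21411729, -184.75294562,   11.27713371]), np.float64(1.8369707097953025)) 42.03538830644968 -1.5409933725339513
(array([ 621.1888779 , -185.39427598,    9.3989529 ]), np.float64(2.5638639126986305)) 38.35823321300115 -2.384166474256106
s14 125 289.288 236.312 297 242
s15 125 289.2 236.192 296 242
s13 39 245.94871794871796 212.51282051282053 250 216
s14 41 246.0731707317073 212.5609756097561 250 216
s15 40 245.9 212.95 250 217
```

Call:
drive_tool(rows=[0.3,-1.5,0,0,0,0,0,0.3,-1.5,0,0,0,0,0,0.3,-1.5,0,0,0,0,0])

```text
clock: 18.4
eef_pos: [611.1, -146.7, 260.1]
tcp_rot: [3.128, 1.567, 0.296]
contact_force: [-2.5, 0.7, 6.7]
opening: 0.197
```

```bash
python3 st.py 103 106 1
```

```text
[ 611.07750402 -146.66102159  260.08503749] [-2.52757453  0.74142693  6.69960575] [ 0.32866013  0.63569215 -0.10543767] 16.718661999547077 18.4 [-0.24  0.33  1.6   0.    1.21  1.02]
103.0 [ 4.4 -7.1  0. ]
104.0 [ 5.1 -2.4  0. ]
105.0 [6.  2.3 0. ]
```

Force analysis says both the feet and the kickstand foot are loaded. I'll slacken the jaws by about 1 mm so the board can settle, then grip more firmly.

Call:
drive_tool(rows=[0,0,0,0,0,0,23,0,0,0,0,0,0,23,0,0,0,0,0,0,23])

```text
clock: 18.77
eef_pos: [611.1, -146.7, 259.8]
tcp_rot: [-3.131, 1.567, 0.32]
contact_force: [0.7, 0.5, -0.6]
opening: 0.227
```

```bash
python3 st.py 103 104 1;python3 -c '
from h import *
np.save("T16.npy",toolT())
cv2.imwrite("pics/w16.png",grab_frame("wrist")[:,:,::-1]); a=grab_frame("scene")[:,:,::-1];cv2.imwrite("pics/s16.png",a)'
```

```text
[ 611.06770512 -146.66043264  259.76769988] [ 0.70907545  0.45498156 -0.5914643 ] [ 0.1186207  -0.01767731 -0.02254319] 19.33388719863256 18.775 [-0.24  0.33  1.6   0.    1.21  1.02]
103.0 [ 4.  -7.1  0. ]
```

View pics/w16.png

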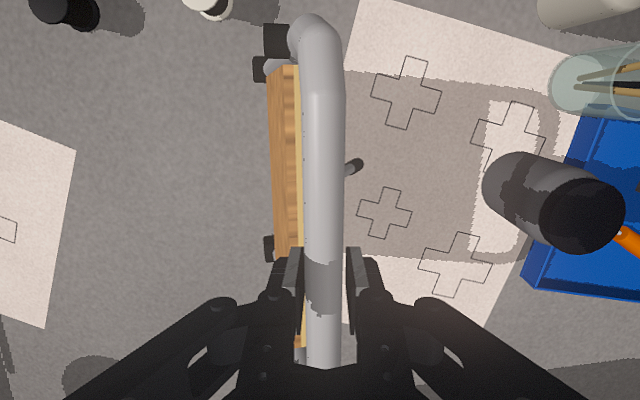

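The tube shifted toward +u (columns 304–343, pads 297–356), so the stand pushes it forward and I was leaning it slightly too far. I'll follow it.

Call:
drive_tool(rows=[0,-0.8,0,0,0,0,24,0,-0.8,0,0,0,0,24,0,-0.8,0,0,0,0,24])

```text
clock: 19.25
eef_pos: [610.8, -145.9, 259.9]
tcp_rot: [3.132, 1.567, 0.3]
contact_force: [0.2, -0.8, -0.5]
opening: 0.239
```

```bash
python3 st.py 103 104 1;python3 -c '
from h import *
np.save("T17.npy",toolT())
cv2.imwrite("pics/w17.png",grab_frame("wrist")[:,:,::-1])
o=[]
for n in (15,16,17):
    a=cv2.imread(f"pics/w{n}.png")[240:320,280:370]; o.append(cv2.resize(a,None,fx=2.9,fy=4,interpolation=cv2.INTER_CUBIC))
import numpy as np
cv2.imwrite("pics/cmp.png",np.hstack(o))'
```

```text
[ 610.84563499 -145.92991176  259.88896829] [ 0.19353346 -0.8100454  -0.48877878] [ 0.00267969 -0.06951857 -0.00971206] 20.324545461201655 19.25 [-0.24  0.33  1.6   0.    1.21  1.02]
103.0 [ 4.2 -6.3  0. ]
```

View pics/cmp.png

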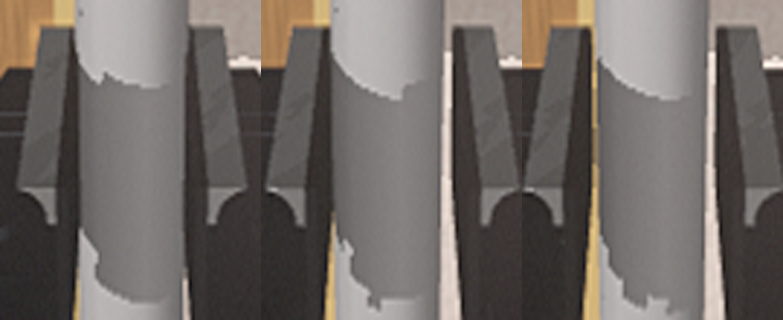

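The board now stands free, with gaps on both sides of the tube. I'll centre the jaws and close.

Call:
drive_tool(rows=[0,-0.6,0,0,0,0,23,0,-0.6,0,0,0,0,21,0,-0.6,0,0,0,0,15,0,-0.6,0,0,0,0,10,0,-0.6,0,0,0,0,0,0,-0.6,0,0,0,0,0], newtons=60)

```text
clock: 20.05
eef_pos: [610.8, -145.4, 260.1]
tcp_rot: [3.075, 1.567, 0.243]
contact_force: [-0.3, 0.1, 3.5]
opening: 0.18
```

```bash
python3 st.py 103 104 1;python3 -c '
from h import *
np.save("T18.npy",toolT())
cv2.imwrite("pics/w18.png",grab_frame("wrist")[:,:,::-1]); cv2.imwrite("pics/s18.png",grab_frame("scene")[:,:,::-1]);cv2.imwrite("pics/t18.png",grab_frame("top")[:,:,::-1])
a=np.vstack([cv2.imread("pics/w18.png")[:,60:],cv2.imread("pics/s18.png")[60:260,60:]]);cv2.imwrite("pics/c18.png",a)'
```

```text
[ 610.75070986 -145.43142632  260.08819241] [-0.27925571  0.07736407  3.45748281] [-0.14207582  0.03331257  0.01898623] 15.271469885673094 20.05 [-0.24  0.33  1.6   0.    1.21  1.02]
103.0 [ 4.4 -5.8  0.1]
```

View pics/c18.png

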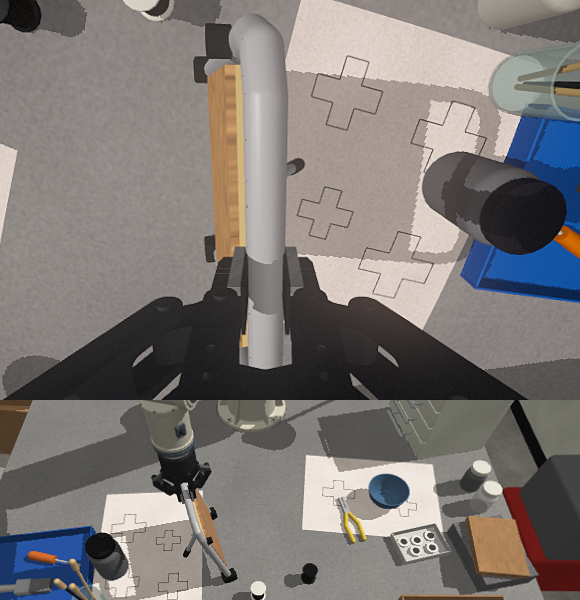

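View pics/t18.png

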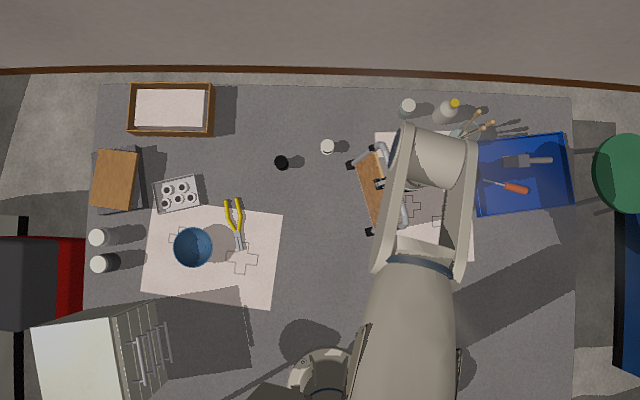

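Call:
drive_tool(rows=[0,0,0,0,0,0,0,0,0,0,0,0,0,0,0,0,0,0,0,0,0,0,0,0,0,0,0,0])

```text
clock: 20.7
eef_pos: [610.8, -145.4, 260.1]
tcp_rot: [3.07, 1.567, 0.238]
contact_force: [-0.9, 0.2, 3.3]
opening: 0.186
```

```bash
python3 -c '
from h import *
from rig import sign_off
s=r.sense();print(s["contact_force"],abs(s["qvel"]).max(),s["opening"]*85,s["clock"])
a=grab_frame("wrist").astype(int)[:,:,::-1]; print(abs(a-cv2.imread("pics/w18.png")).mean())
print(sign_off())'
```

```text
[-0.85955804  0.15588641  3.34436535] 0.0018434849260921828 15.784900370689112 20.7
1.2960911458333333
the job is handed in; nothing more can be done
None
```

I opened the kickstand to its stop, raised the board by its top tube onto its feet, and leaned it back onto the kickstand. I handed it in at about 20.7 s, still gripping the middle of the tube at 60 N.

- **Kickstand:** I turned it to about 37° and let go. It stayed open, with its tip where the fully open position predicts.
- **Raising:** at about 65° the press force reached 18 N because my arc was about 4 mm low. I raised the arc and the force dropped to about 3 N.
- **Standing on its own:** near the end I had leaned the board 1–2 mm too far. I opened the jaws 1–2 mm, and the board settled and stood free between the pads with no force on the tool. I then centred the jaws and closed them again.
- **Last checks:** the arm is still, and the only force on the tool is about 3.3 N upward, so it presses the board down lightly. Spools, pliers, jar, bowl and tin look unmoved in the pictures.
- **Where the measurements disagreed:** before that, I measured the kickstand foot's centre at 9–11 mm above the table instead of 8. The tube also seemed about 5 mm higher than calculated. I put the first down to picture error, because the board stood on its own.

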